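# Press the seasoning box's lids home in one stroke

### The arm

A 6-joint arm with a two-finger parallel gripper is mounted at the origin on the work surface. World frame = base frame: x ahead of the robot, y to its left, z up, the work surface at z = 0. Lengths are in m, angles in rad, forces in N, time in s.
With the tool pointing down it reaches from about 0.3 to 0.875 m from the base axis. Payload 6.4 kg.
Tool frame: the origin (TCP) lies midway between the tips of the shut fingers; the grasp point (between the pads) lies 19 mm behind it; z points along the fingers, y is the direction in which the jaws open and shut (so a half turn about z gives the same grasp; the last joint's range is limited). The gripper opens to 85 mm and grips with 20 to 120 N. Pads are 22 mm wide; open, the fingers measure 114 mm over their backs; the gripper's body (76 mm by 85 mm) begins 54 mm behind the grasp point. The pads swing forward as they close: fully open they stand 13 mm farther back than shut.
Start: joints at [0.959, 0.181, 1.607, -0, 1.354, -0.206], TCP at [0.227, 0.528, 0.231] pointing down, gripper open.
Joint ranges: [-2.99, 2.99], [-0.89, 2.07], [0.3, 2.58], [-1.14, 4.28], [0, 2.63], [-3.12, 3.12]. Speed limits (rad/s): [2.57, 2.57, 3.01, 3.14, 3.14, 3.14].

### API

Orientations are given as a unit quaternion [w, x, y, z].
In Python, from bench import sense, camera, calibration, finish_job gives the robot as it stands.
- The arm moves only by the shell command python3 -m jog 'ROWS' [FORCE]. ROWS is text: rows parted by semicolons, each of 5 numbers parted by spaces: the finger opening in cm, from 0 to 8.54, then the shift along the tool's x, y, z in cm, then the turn about the tool's z in degrees. A call has exactly 8 rows; each row is the pose to reach, as a shift and turn from the pose commanded when the call began, along the tool's axes at that moment; what a row does not reach only later rows make up. A row lasts 1/12 s, in which the tool goes at most 41.7 mm and 7.16 degrees, less where a joint would pass 70% of its speed; a pose out of reach is approached as far as the arm can. A call with a gripper value outside its range is refused whole. The fingers move at their own pace and stop on an object; FORCE is the grip in N (left out, the last holds). Time passes only in rows, so rows that repeat a pose let the fingers close, or fill a call up. It gives the time, the measured TCP pose, the force and the opening at its end, in the units of the state.
- sense(): the state, without advancing time (a new reading comes with each control period).
- camera(name): name is "scene" or "top" or "wrist"; returns the picture (420x560x3 uint8, red, green, blue); there is no depth.
- calibration(name): a dict with "fx", "fy", "cx", "cy" (pixels), "k1" (the pictures are not rectified: a ray, as slopes to the right and down, at radius r is drawn at 1 + k1 r^2 times it, then the intrinsics apply), "eye" and "attitude" of the camera in the world; the wrist camera has in their place "hand_eye" (4x4, takes a point from camera to tool coordinates, whose origin is the TCP and whose axes are the flange's). Camera axes: x right, y up, looking along -z (the intrinsics and any distortion apply to the point x, -y, -z); pixel columns grow to the right and rows downward; lengths in m; the calibration is good to about 2 mm. A picture is of the moment at which its call begins: read the wrist's pose just before it. calibration takes no time and is no camera call.
- finish_job(): hands the job in, once; it reports no verdict.
The state is a dict: "clock": time; "joints": joint angles; "dq": joint speeds; "effort": joint torques, N m; "tcp_pos": TCP position; "orientation": TCP orientation; "ft_force": force on the tool from outside, world axes, zero at the start; "wrist_torque": the same for the moment, N m; "gripper_width": finger opening in m.
Only numpy, scipy, OpenCV 4.12 (cv2) and the standard library are available. Lean on these libraries where they do the work, as an engineer would, in place of code of your own. Each camera call takes 0.05 s, during which the arm holds its last target.

### The job

The five wooden lids of the long white seasoning box have worked loose. Beginning at the end with the lug, run your fingertips along the row in one light stroke and press each lid fully home in turn, staying on the lids or just above them until the last one is in; then take the hand away. Do not lift, tip or shift the box, and leave everything else on the counter where it is.

Things in the scene. Friction and masses are not known exactly. Their poses are not given: they have to be found in the camera images.
- spice_box: long white ceramic seasoning box, 262 x 70 x 56 mm (x, y, z), about 3 kg, loose on the counter, turned any way. Origin: centre of its underside; x runs along the row of lids away from the lug, z up. Five identical wooden press-in lids lie in a row on top, centres at x = -100, -50, 0, 50, 100 mm. The ceramic rim is 56 mm above the counter, the crown of a closed lid 66 mm, of a fully raised lid 71 mm
- lug (a point): top of the flat lug (40 mm wide, 10 mm thick) that sticks out 30 mm from the -x end of the box, where the stroke begins; the other end is plain. The point is 15 mm out from the end face, 48 mm above the counter
- lid1 (a joint): how far lid 1 (counted from the lug end) has been pushed down, m: 0 = fully raised, 0.005 = fully home against its stop; starts at 0 to 0.001. No spring: it moves stiffly at about 1.5 N and stays where it is left
- lid1_top (a point): centre of the crown (upper face) of lid 1, moves down with it. The lid is 54 mm wide and 48 mm long along the row: a flat crown 10 mm long, from which both ends slope down (8.5 mm drop over 19 mm), so a fingertip moving along the row at the height of closed lids rides onto the next lid and pushes it down
- lid2 (a joint): how far lid 2 (counted from the lug end) has been pushed down, m: 0 = fully raised, 0.005 = fully home against its stop; starts at 0 to 0.001. No spring: it moves stiffly at about 1.5 N and stays where it is left
- lid2_top (a point): centre of the crown (upper face) of lid 2, moves down with it. The lid is 54 mm wide and 48 mm long along the row: a flat crown 10 mm long, from which both ends slope down (8.5 mm drop over 19 mm), so a fingertip moving along the row at the height of closed lids rides onto the next lid and pushes it down
- lid3 (a joint): how far lid 3 (counted from the lug end) has been pushed down, m: 0 = fully raised, 0.005 = fully home against its stop; starts at 0 to 0.001. No spring: it moves stiffly at about 1.5 N and stays where it is left
- lid3_top (a point): centre of the crown (upper face) of lid 3, moves down with it. The lid is 54 mm wide and 48 mm long along the row: a flat crown 10 mm long, from which both ends slope down (8.5 mm drop over 19 mm), so a fingertip moving along the row at the height of closed lids rides onto the next lid and pushes it down
- lid4 (a joint): how far lid 4 (counted from the lug end) has been pushed down, m: 0 = fully raised, 0.005 = fully home against its stop; starts at 0 to 0.001. No spring: it moves stiffly at about 1.5 N and stays where it is left
- lid4_top (a point): centre of the crown (upper face) of lid 4, moves down with it. The lid is 54 mm wide and 48 mm long along the row: a flat crown 10 mm long, from which both ends slope down (8.5 mm drop over 19 mm), so a fingertip moving along the row at the height of closed lids rides onto the next lid and pushes it down
- lid5 (a joint): how far lid 5 (counted from the lug end) has been pushed down, m: 0 = fully raised, 0.005 = fully home against its stop; starts at 0 to 0.001. No spring: it moves stiffly at about 1.5 N and stays where it is left
- lid5_top (a point): centre of the crown (upper face) of lid 5, moves down with it. The lid is 54 mm wide and 48 mm long along the row: a flat crown 10 mm long, from which both ends slope down (8.5 mm drop over 19 mm), so a fingertip moving along the row at the height of closed lids rides onto the next lid and pushes it down
- garlic_press: stainless garlic press, 170 mm long, 30 mm high, lying 90 to 105 mm to one side of the box's centre line; bystander, origin at the centre of its underside (roughly)
- scoop: green plastic scoop, 135 mm long, 28 mm high, lying 85 to 105 mm to the other side of the box; bystander, origin at the centre of its underside (roughly)
- jar: lidded white ceramic jar, 88 mm across, 118 mm tall; bystander, origin at the centre of its underside
- spatula: wooden spatula, 280 mm long, lying on the counter; bystander, origin at the centre of its underside (roughly)
- sauce: amber glass bottle, 56 mm across, 160 mm tall; bystander, origin at the centre of its underside
- mug: blue-glazed mug, 76 mm across, 85 mm tall; bystander, origin at the centre of its underside
- bowl: steel bowl, 110 mm across, 45 mm tall; bystander, origin at the centre of its underside

How it is judged:
By the outcome, as a careful person would: the job done as asked, in the order asked, and still so for the second after the job is handed in, with the robot touching nothing.
It also fails if it takes over 40 s, if anything falls off the work surface, if the arm or the gripper's body presses on something with over 40 N, if the wrist force passes 120 N, or if a joint passes its speed limit or range.

## Working session

There is one attempt and no reset: what is moved stays moved. The work goes in short steps, Python scripts to look and compute and a shell command to move; the robot and the scene stay as the last step left them, time stands still between calls to the robot, and variables do not carry over. Pictures are saved under pics/ and viewed, and the job is handed in when it is done.

```bash
mkdir -p pics; ls; python3 - <<'E'
from bench import sense,camera,calibration
import cv2
print(sense())
for n in("scene","top","wrist"):
    print(n,calibration(n))
    cv2.imwrite(f"pics/{n}0.png",camera(n)[:,:,::-1])
E
```

```text
pics
{'clock': 0.0, 'joints': array([ 9.58668354e-01,  1.81540220e-01,  1.60798079e+00, -3.95013160e-05,
        1.35383457e+00, -2.06301038e-01]), 'dq': array([ 0.00042202, -0.00022894, -0.0016172 , -0.00175287,  0.00117566,
        0.00079105]), 'effort': array([-2.99070070e-04, -4.44879878e+01, -3.51324320e+01, -4.49378576e-04,
        9.55071329e-03, -7.12188324e-06]), 'tcp_pos': array([0.2266696 , 0.52783638, 0.23039778]), 'orientation': array([-3.33032749e-04,  2.01519616e-01,  9.79484082e-01, -8.16357001e-04]), 'ft_force': array([-0.32434924, -0.6552705 ,  0.36129042]), 'wrist_torque': array([ 0.03407545,  0.0747744 , -0.04238753]), 'gripper_width': 0.08528699655949912}
scene {'fx': 507.6252024739892, 'fy': 507.6252024739892, 'cx': 285.29176724092235, 'cy': 212.75177599658872, 'k1': -0.17336805794113175, 'eye': array([1.29087009, 0.99845415, 0.85290961]), 'attitude': array([0.26905467, 0.15556826, 0.45406811, 0.83500315])}
top {'fx': 467.91230883093584, 'fy': 467.91230883093584, 'cx': 285.24220119601836, 'cy': 206.85956159690656, 'k1': 0.04175127668013233, 'eye': array([0.27711405, 0.04056414, 1.2561494 ]), 'attitude': array([-0.69080918, -0.07592202,  0.0830354 ,  0.7142294 ])}
wrist {'fx': 304.8947184378877, 'fy': 304.8947184378877, 'cx': 281.2578013546576, 'cy': 209.89264704595942, 'k1': -0.030491108810727294, 'hand_eye': array([[ 4.87032010e-04,  9.61913247e-01,  2.73354473e-01,
         6.97967945e-02],
       [ 9.99999676e-01, -6.43638075e-04,  4.83226548e-04,
        -1.04401175e-03],
       [ 6.40763365e-04,  2.73354149e-01, -9.61913249e-01,
        -1.42914338e-01],
       [ 0.00000000e+00,  0.00000000e+00,  0.00000000e+00,
         1.00000000e+00]])}
```

View pics/top0.png

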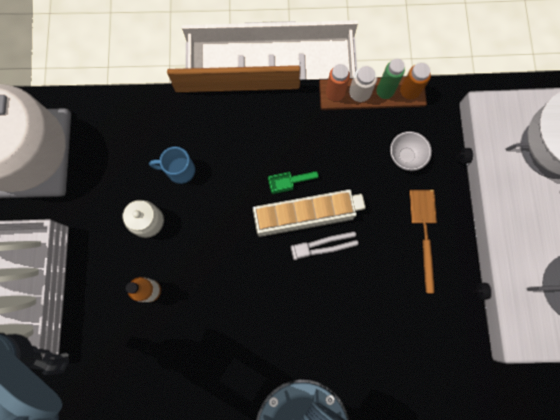

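View pics/scene0.png

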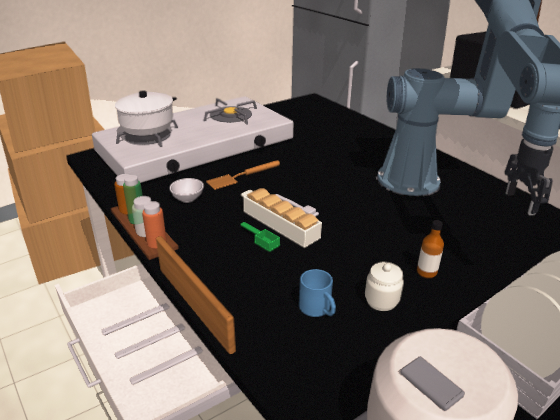

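View pics/wrist0.png

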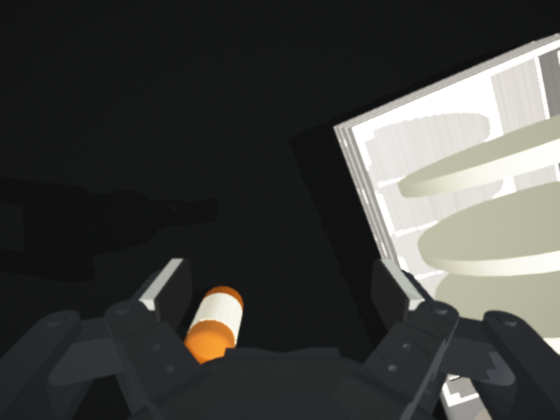

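The top view shows the box centred near (305,213), with the lug at (358,202) on the right-hand end. The scoop is above it and the garlic press below. Next I measure the box from the top view.

```bash
cat > h.py <<'E'
import numpy as np,cv2
from bench import sense,camera,calibration
from scipy.spatial.transform import Rotation as R
def rot(q): return R.from_quat([q[1],q[2],q[3],q[0]]).as_matrix()
def campose(n,s=None):
    c=calibration(n)
    if 'eye' in c: return c,np.array(c['eye']),rot(c['attitude'])
    s=s or sense(); T=np.array(c['hand_eye']); A=rot(s['orientation'])
    return c,A@T[:3,3]+s['tcp_pos'],A@T[:3,:3]
def und(c,uv):
    uv=np.atleast_2d(np.array(uv,float)); d=np.c_[(uv[:,0]-c['cx'])/c['fx'],(uv[:,1]-c['cy'])/c['fy']]
    s=d.copy()
    for _ in range(20): s=d/(1+c['k1']*(s**2).sum(1,keepdims=True))
    return s
def ray(n,uv,z,s=None):
    c,e,A=campose(n,s); d=und(c,uv); v=np.c_[d[:,0],-d[:,1],-np.ones(len(d))]@A.T
    return e+v*((z-e[2])/v[:,2])[:,None]
def proj(n,P,s=None):
    c,e,A=campose(n,s); p=(np.atleast_2d(P)-e)@A; q=np.c_[p[:,0],-p[:,1]]/(-p[:,2:3])
    q=q*(1+c['k1']*(q**2).sum(1,keepdims=True)); return q*c['fx']+[c['cx'],c['cy']]
E
python3 - <<'E'
from h import *
im=cv2.imread('pics/top0.png')
hsv=cv2.cvtColor(im,cv2.COLOR_BGR2HSV)
roi=np.zeros(im.shape[:2],np.uint8); roi[180:262,235:380]=1
w=((hsv[...,0]>8)&(hsv[...,0]<25)&(hsv[...,1]>90)&(hsv[...,2]>120)&(roi>0)).astype(np.uint8)
n,l,st,c=cv2.connectedComponentsWithStats(w)
for i in range(1,n):
    if st[i,4]>15: print(st[i],c[i],ray('top',c[i],.068))
ys,xs=np.nonzero(w); P=ray('top',np.c_[xs,ys],.066)[:,:2]; print(cv2.minAreaRect(P.astype(np.float32)*1000))
v=((hsv[...,2]>110)&(roi>0)).astype(np.uint8)
n,l,st,c=cv2.connectedComponentsWithStats(v)
for i in range(1,n):
    if st[i,4]>30:
        ys,xs=np.nonzero(l==i);print(st[i],c[i],cv2.minAreaRect(ray('top',np.c_[xs,ys],.056)[:,:2].astype(np.float32)*1000))
print(ray('top',[358.5,202.5],.048))
crop=im[165:275,225:385];cv2.imwrite('pics/c1.png',cv2.resize(crop,None,fx=5,fy=5,interpolation=cv2.INTER_CUBIC))
E
```

```text
[ 257  193   96   36 1875] [303.89173333 210.26933333] [[ 0.5384902  -0.02433709  0.068     ]]
((539.3399658203125, -25.002120971679688), (53.784912109375, 245.66220092773438), 8.714426040649414)
[269 180  32  12 203] [281.81280788 184.07881773] ((610.2604370117188, 23.612010955810547), (82.61894226074219, 30.315147399902344), 88.16163635253906)
[ 253  190  112   45 3068] [306.53324641 211.32496741] ((539.201416015625, -39.019012451171875), (78.31659698486328, 291.5854797363281), 8.59897518157959)
[291 232  67  28 689] [321.57474601 245.60377358] ((446.95745849609375, -73.26824188232422), (38.34590530395508, 172.2063751220703), 11.767036437988281)
[[ 0.55927291 -0.17122086  0.048     ]]
```

View pics/c1.png

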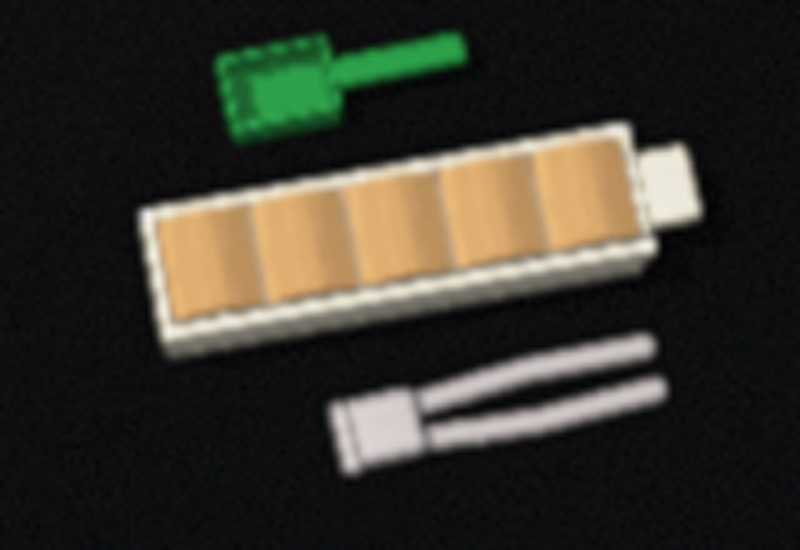

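Two checks agree with the given sizes. The lid row measures 246 x 54 mm, and the lug point predicted from the box pose is within about 2 mm of the one seen. The stroke runs from lid 1 at about (0.554,-0.124) along (-0.151,0.988). Now I compute the approach.

```bash
cat > d.py <<'E'
import sys
from h import *
t=np.array([float(a) for a in sys.argv[1:4]]); yaw=np.radians(float(sys.argv[4])) if len(sys.argv)>4 else None
s=sense();A=rot(s['orientation']);print('clk',s['clock'],'tcp',s['tcp_pos'].round(4),'shift cm',(A.T@(t-s['tcp_pos'])*100).round(2))
if yaw is not None:
    x=A[:,0];print('turn deg',np.degrees(np.arctan2(x[1],x[0])-yaw), 'tilt',A[:,2])
print('F',s['ft_force'].round(2),'w',s['gripper_width'],'j',s['joints'].round(2))
E
python3 d.py .554 -.124 .19 98.7
```

```text
clk 0.15 tcp [0.2267 0.528  0.2306] shift cm [-55.81 -46.98   4.11]
turn deg 58.0487712435913 tilt [-7.77913859e-04 -1.11788101e-03 -9.99999073e-01]
F [-0.36 -1.09  0.03] w 0.08526182403755848 j [ 0.96  0.18  1.61 -0.    1.35 -0.21]
```

```bash
python3 -m jog '0 -3.1 -2.6 0 7; 0 -6.2 -5.2 0 14; 0 -9.3 -7.8 0 21; 0 -12.4 -10.4 0 28; 0 -15.5 -13 0 35; 0 -18.6 -15.6 0 42; 0 -21.7 -18.2 0 49; 0 -24.8 -20.8 0 56' 40; python3 d.py .554 -.124 .19 98.7
```

```text
clock: 0.82
tcp_pos: [0.373, 0.2375, 0.2313]
orientation: [0.0, 0.64, 0.768, 0.0]
ft_force: [1.1, -0.0, 0.2]
gripper_width: -0.0001
clk 0.8167 tcp [0.373  0.2375 0.2313] shift cm [-38.83  11.26   4.13]
turn deg 1.725506790767352 tilt [ 2.21421451e-04  6.90113377e-05 -9.99999973e-01]
F [ 1.06 -0.02  0.23] w -0.00014861329782713732 j [ 0.3  -0.13  1.92  0.    1.35  0.12]
```

```bash
python3 -m jog '0 -4 1.15 0 1.7; 0 -8 2.3 0 1.7; 0 -12 3.4 0 1.7; 0 -16 4.6 0 1.7; 0 -20 5.8 0 1.7; 0 -24 6.9 0 1.7; 0 -28 8.1 0 1.7; 0 -32 9.2 0 1.7'; python3 d.py .554 -.124 .16 98.7
python3 - <<'E'
from h import *
s=sense();im=camera('wrist');cv2.imwrite('pics/w1.png',im[:,:,::-1])
E
```

```text
clock: 1.48
tcp_pos: [0.5233, -0.06, 0.2311]
orientation: [-0.0, 0.649, 0.761, 0.0]
ft_force: [1.3, 0.8, 0.4]
gripper_width: -0.0001
clk 1.4833 tcp [ 0.5233 -0.06    0.2311] shift cm [-6.8   2.03  7.11]
turn deg 0.3251245372866235 tilt [ 1.13344960e-05  1.60110370e-04 -9.99999987e-01]
F [1.27 0.8  0.35] w -5.167228930974659e-05 j [-0.34  0.07  1.73  0.    1.34 -0.5 ]
```

View pics/w1.png

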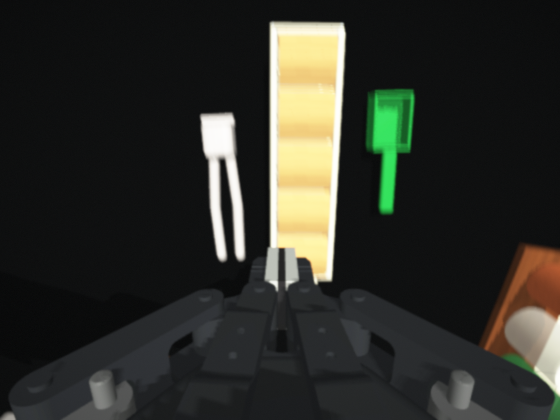

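The wrist view shows the whole row: far rim corners near (271,24) and (344,25), lug-end corner near (332,280). I'll refine the centre line from this view.

```bash
python3 - <<'E'
from h import *
s=sense();im=cv2.imread('pics/w1.png');hsv=cv2.cvtColor(im,cv2.COLOR_BGR2HSV)
# lids: orange-ish region
w=((hsv[...,0]>10)&(hsv[...,0]<32)&(hsv[...,1]>50)&(hsv[...,2]>150)).astype(np.uint8); w[:,:255]=0;w[:,350:]=0;w[245:]=0
ys=range(45,235,10);L=[];Rr=[]
for y in ys:
    x=np.nonzero(w[y])[0]; L.append((x.min()-.5,y));Rr.append((x.max()+.5,y))
for z,nm in((.062,'lid'),):
    a=ray('wrist',L,z,s);b=ray('wrist',Rr,z,s)
    print('width',np.linalg.norm((a-b)[:,:2],axis=1).round(4))
    m=(a+b)/2; f=np.polyfit(m[:,1],m[:,0],1); print('mid line x=f(y)',f,'angle',90-np.degrees(np.arctan(f[0])))
v=((hsv[...,2]>140)).astype(np.uint8); v[:,:255]=0;v[:,355:]=0;
L=[];Rr=[]
for y in range(35,235,10):
    x=np.nonzero(v[y,255:355])[0]+255; L.append((x.min()-.5,y));Rr.append((x.max()+.5,y))
a=ray('wrist',L,.056,s);b=ray('wrist',Rr,.056,s)
print('box width',np.linalg.norm((a-b)[:,:2],axis=1).round(4))
m=(a+b)/2; f=np.polyfit(m[:,1],m[:,0],1); print(f,90-np.degrees(np.arctan(f[0])))
c=np.array([.539,-.025]);print(np.polyval(f,-.025))
top=np.nonzero(v[:,307])[0].min(); print('far end',top,ray('wrist',[307,top-.5],.056,s))
print('right lug-end corner',[ (y,np.nonzero(v[y,290:355])[0].max()+290 if v[y,290:355].any() else None) for y in range(262,290,2)])
print(ray('wrist',[332,281],.056,s))
E
```

```text
width [0.0557 0.0562 0.0556 0.0561 0.0546 0.055  0.0554 0.0559 0.0554 0.0548
 0.0553 0.0548 0.0563 0.0568 0.0562 0.0547 0.0562 0.0557 0.0562]
mid line x=f(y) [-0.14536021  0.539176  ] angle 98.27059983378513
box width [0.0715 0.071  0.0716 0.0711 0.0717 0.0712 0.0718 0.0714 0.072  0.0716
 0.0711 0.0717 0.0713 0.072  0.0715 0.0722 0.0718 0.0714 0.0721 0.0717]
[-0.14647155  0.53922575] 98.3329473310024
0.5428875428657547
far end 23 [[0.5246997  0.09379888 0.056     ]]
right lug-end corner [(262, np.int64(332)), (264, np.int64(332)), (266, np.int64(332)), (268, np.int64(332)), (270, np.int64(332)), (272, np.int64(331)), (274, np.int64(331)), (276, np.int64(331)), (278, np.int64(331)), (280, np.int64(330)), (282, np.int64(317)), (284, None), (286, None), (288, None)]
[[ 0.60074241 -0.16568767  0.056     ]]
```

The wrist gives a centre about 14 mm off the top view along the row. I used a pose read after the picture while the arm was still settling, so I'll retake it at rest.

```bash
cat > m.py <<'E'
from h import *
import sys
s=sense();im=camera('wrist')[:,:,::-1].copy();cv2.imwrite(sys.argv[1],im);hsv=cv2.cvtColor(im,cv2.COLOR_BGR2HSV)
print(s['clock'],s['tcp_pos'],abs(s['dq']).max())
v=((hsv[...,2]>140)).astype(np.uint8); v[:,:245]=0;v[:,358:]=0
L=[];Rr=[]
for y in range(40,230,10):
    x=np.nonzero(v[y])[0]; L.append((x.min()-.5,y));Rr.append((x.max()+.5,y))
a=ray('wrist',L,.056,s);b=ray('wrist',Rr,.056,s)
print('box width',np.linalg.norm((a-b)[:,:2],axis=1).mean())
m=(a+b)/2; f=np.polyfit(m[:,1],m[:,0],1); print(f,90+np.degrees(np.arctan(-f[0])))
top=np.nonzero(v[:,307])[0].min(); P=ray('wrist',[307,top-.5],.056,s)[0]; print('far end',top,P)
x=np.nonzero(v[265,290:])[0].max()+290;col=v[255:300,x-4];print('corner',x,np.nonzero(col)[0].max()+255,ray('wrist',[x,np.nonzero(col)[0].max()+255.5],.056,s))
yc=P[1]-.131*np.cos(np.arctan(f[0]));print('centre from far end',np.polyval(f,yc),yc)
E
python3 m.py pics/w2.png; python3 m.py pics/w3.png
```

```text
1.5333 [ 0.52612502 -0.06671937  0.2312789 ] 0.13049128364733895
box width 0.07084857693854334
[-0.15130934  0.53545175] 98.60412051260693
far end 11 [0.52296361 0.10366876 0.056     ]
corner 329 268 [[ 0.59406881 -0.15038693  0.056     ]]
centre from far end 0.5393641409743797 -0.02585691714380603
1.5833 [ 0.52458062 -0.06336672  0.23099418] 0.0737775026202749
box width 0.07069901481100223
[-0.15139299  0.53537769] 98.60880588905317
far end 16 [0.52206654 0.10345222 0.056     ]
corner 330 272 [[ 0.59407798 -0.15118987  0.056     ]]
centre from far end 0.5393247822833946 -0.026071854745438217
```

At rest, the wrist view gives centre (0.539,-0.026) and heading 98.6°, which agrees with the top view. Now I move above lid 1.

```bash
python3 d.py .5543 -.1249 .10 98.6
```

```text
clk 1.6333 tcp [ 0.5233 -0.0607  0.2307] shift cm [-6.82  2.09 13.07]
turn deg 0.19539487537634895 tilt [-8.40424210e-04  2.61866478e-05 -9.99999647e-01]
F [-0.3   1.43  0.13] w -0.00010324534508907951 j [-0.34  0.07  1.73 -0.    1.34 -0.49]
```

```bash
python3 -m jog '0 -2 0.6 0 0.2; 0 -4 1.2 2 0.2; 0 -6 1.8 4 0.2; 0 -6.8 2.1 6 0.2; 0 -6.8 2.1 8 0.2; 0 -6.8 2.1 10.5 0.2; 0 -6.8 2.1 13.1 0.2; 0 -6.8 2.1 13.1 0.2'; python3 d.py .5543 -.1249 .066 98.6
python3 -m jog '0 0 0 0 0; 0 0 0 0 0;0 0 0 0 0;0 0 0 0 0;0 0 0 0 0;0 0 0 0 0;0 0 0 0 0;0 0 0 0 0'; python3 d.py .5543 -.1249 .066 98.6
python3 - <<'E'
from h import *
cv2.imwrite('pics/w4.png',camera('wrist')[:,:,::-1])
im=camera('scene')[:,:,::-1];cv2.imwrite('pics/s4.png',cv2.resize(im[150:270,200:360],None,fx=5,fy=5))
E
```

```text
clock: 2.3
tcp_pos: [0.5501, -0.1189, 0.0949]
orientation: [-0.005, 0.65, 0.76, -0.001]
ft_force: [-1.5, 1.1, -0.8]
gripper_width: 0.0002
clk 2.3 tcp [ 0.5501 -0.1189  0.0949] shift cm [-0.67  0.35  2.88]
turn deg 0.3000239339658579 tilt [-0.00923053  0.0044043  -0.9999477 ]
F [-1.54  1.06 -0.84] w 0.00020466904213476688 j [-0.42  0.32  1.73  0.    1.1  -0.58]
clock: 2.97
tcp_pos: [0.5543, -0.1218, 0.1006]
orientation: [0.0, 0.65, 0.76, 0.0]
ft_force: [-0.1, 0.1, -0.3]
gripper_width: -0.0002
clk 2.9667 tcp [ 0.5543 -0.1218  0.1006] shift cm [-0.3  -0.05  3.46]
turn deg 0.2457297291600529 tilt [ 3.37297686e-04 -1.59199026e-04 -9.99999930e-01]
F [-0.14  0.1  -0.34] w -0.0001852769448987043 j [-0.43  0.32  1.73 -0.    1.1  -0.58]
```

View pics/w4.png

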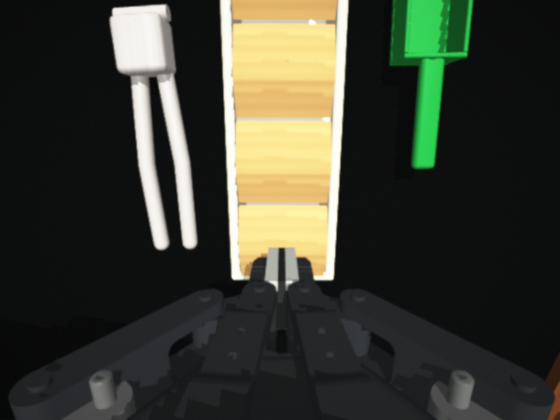

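View pics/s4.png

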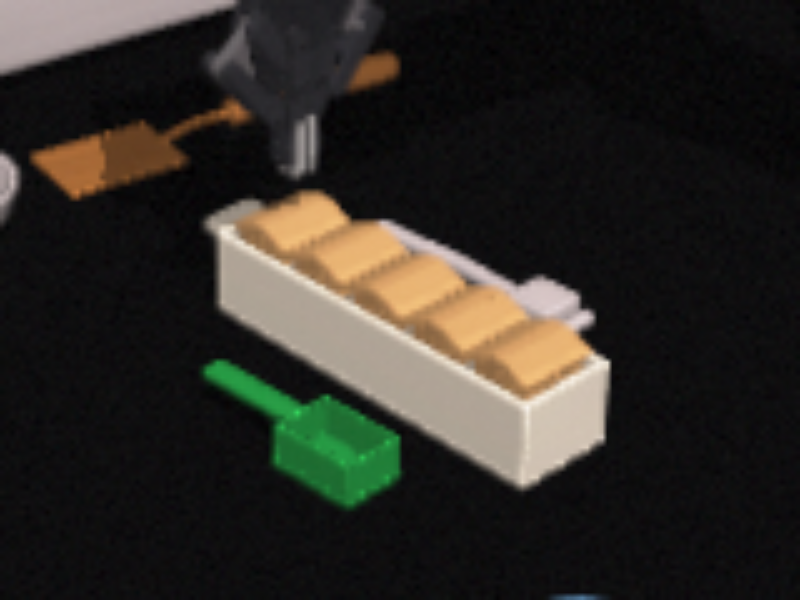

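The wrist view shows the fingertips, at (282,250), centred over lid 1 between the rims at columns 232 and 335. Next I descend gently until contact.

```bash
python3 -m jog '0 -0.2 0 0.5 0.2; 0 -0.3 0 1.1 0.2; 0 -0.3 0 1.7 0.2; 0 -0.3 0 2.3 0.2; 0 -0.3 0 2.6 0.2; 0 -0.3 0 2.7 0.2; 0 -0.3 0 2.7 0.2; 0 -0.3 0 2.7 0.2'; python3 d.py .5543 -.1249 .066 98.6
python3 -m jog '0 0 0 0.1 0; 0 0 0 0.15 0; 0 0 0 0.2 0; 0 0 0 0.25 0; 0 0 0 0.3 0; 0 0 0 0.35 0; 0 0 0 0.4 0; 0 0 0 0.4 0'; python3 d.py .5543 -.1249 .066 98.6
```

```text
clock: 3.73
tcp_pos: [0.5547, -0.1247, 0.0733]
orientation: [-0.0, 0.652, 0.758, 0.0]
ft_force: [-0.1, 0.7, -0.5]
gripper_width: 0.0002
clk 3.7333 tcp [ 0.5547 -0.1247  0.0733] shift cm [-0.01 -0.05  0.73]
turn deg 0.05020052565548723 tilt [-3.73081850e-05  4.95323082e-05 -9.99999998e-01]
F [-0.15  0.75 -0.51] w 0.0002191302021715715 j [-0.43  0.36  1.74  0.    1.05 -0.58]
clock: 4.4
tcp_pos: [0.5548, -0.1248, 0.0693]
orientation: [0.0, 0.652, 0.758, 0.0]
ft_force: [0.3, -0.7, 0.3]
gripper_width: -0.0003
clk 4.4 tcp [ 0.5548 -0.1248  0.0693] shift cm [-0.01 -0.05  0.33]
turn deg 0.04647379738432748 tilt [ 2.13351015e-04 -7.14483632e-05 -9.99999975e-01]
F [ 0.26 -0.72  0.3 ] w -0.00028933210718088537 j [-0.43  0.36  1.74  0.    1.04 -0.58]
```

```bash
python3 -m jog '0 0 0 0.05 0; 0 0 0 0.1 0; 0 0 0 0.15 0; 0 0 0 0.2 0; 0 0 0 0.25 0; 0 0 0 0.25 0; 0 0 0 0.25 0; 0 0 0 0.25 0'; python3 d.py .5543 -.1249 .066 98.6
python3 -m jog '0 0 0 0.03 0; 0 0 0 0.06 0; 0 0 0 0.08 0; 0 0 0 0.1 0; 0 0 0 0.1 0; 0 0 0 0.1 0; 0 0 0 0.1 0; 0 0 0 0.1 0'; python3 d.py .5543 -.1249 .066 98.6
```

```text
clock: 5.07
tcp_pos: [0.5546, -0.1247, 0.0667]
orientation: [-0.0, 0.652, 0.758, -0.0]
ft_force: [0.1, 0.1, 0.8]
gripper_width: 0.0002
clk 5.0667 tcp [ 0.5546 -0.1247  0.0667] shift cm [-0.01 -0.03  0.07]
turn deg 0.04774138639657671 tilt [-1.55395226e-04  2.64174233e-05 -9.99999988e-01]
F [0.07 0.11 0.78] w 0.00023425270058481288 j [-0.43  0.37  1.74 -0.    1.03 -0.58]
clock: 5.73
tcp_pos: [0.5547, -0.1247, 0.066]
orientation: [-0.0, 0.652, 0.758, -0.0]
ft_force: [-1.8, 0.7, 5.5]
gripper_width: -0.0001
clk 5.7333 tcp [ 0.5547 -0.1247  0.066 ] shift cm [-0.01 -0.04  0.  ]
turn deg 0.05083438439762722 tilt [-5.85081817e-05 -2.14099924e-05 -9.99999998e-01]
F [-1.83  0.73  5.54] w -0.00010990188015625824 j [-0.43  0.37  1.74 -0.    1.03 -0.58]
```

The force rose to 5.5 N at z=0.066, so lid 1 is on its stop. Now I start the stroke at this height, checking at each lid.

```bash
python3 -m jog '0 0.6 0 0 0; 0 1.3 0 0 0; 0 2 0 0 0; 0 2.7 0 0 0; 0 3.4 0 0 0; 0 4.1 0 0 0; 0 4.7 0 0 0; 0 5 0 0 0'; python3 d.py .5468 -.0754 .066 98.6
```

```text
clock: 6.4
tcp_pos: [0.5473, -0.0744, 0.0661]
orientation: [0.0, 0.651, 0.759, 0.0]
ft_force: [1.3, -2.4, 2.8]
gripper_width: -0.0002
clk 6.4 tcp [ 0.5473 -0.0744  0.0661] shift cm [-0.09 -0.06  0.01]
turn deg 0.09517012645621263 tilt [ 5.64764144e-04 -1.85616191e-04 -9.99999823e-01]
F [ 1.34 -2.39  2.81] w -0.00019993246185165864 j [-0.35  0.34  1.78  0.    1.02 -0.5 ]
```

```bash
python3 -m jog '0 0 0 0.02 0; 0 0 0 0.04 0; 0 0 0 0.05 0; 0 0 0 0.05 0; 0 0 0 0.05 0; 0 0 0 0.05 0; 0 0 0 0.05 0; 0 0 0 0.05 0'; python3 d.py .5468 -.0754 .066 98.6
```

```text
clock: 7.07
tcp_pos: [0.5472, -0.0742, 0.066]
orientation: [-0.001, 0.652, 0.758, 0.001]
ft_force: [-1.5, 3.6, 9.8]
gripper_width: -0.0003
clk 7.0667 tcp [ 0.5472 -0.0742  0.066 ] shift cm [-0.12 -0.06 -0.  ]
turn deg 0.04689871795263437 tilt [-3.25334337e-05  1.80905089e-03 -9.99998363e-01]
F [-1.48  3.63  9.75] w -0.00026821939997426013 j [-0.35  0.34  1.78  0.    1.02 -0.5 ]
```

Lid 2 is home: z=0.066 and 9.8 N of support. I ease off slightly and go on to lid 3.

```bash
python3 -m jog '0 0.5 0 -0.02 0; 0 1.2 0 -0.02 0; 0 1.9 0 -0.02 0; 0 2.6 -0.05 -0.02 0; 0 3.3 -0.05 -0.02 0; 0 4 -0.05 -0.02 0; 0 4.6 -0.05 0 0; 0 4.9 -0.05 0 0'; python3 d.py .5393 -.026 .066 98.6
python3 -m jog '0 0 0 0 0; 0 0 0 0 0; 0 0 0 0 0; 0 0 0 0 0; 0 0 0 0 0; 0 0 0 0 0; 0 0 0 0 0; 0 0 0 0 0'; python3 d.py .5393 -.026 .066 98.6
```

```text
clock: 7.73
tcp_pos: [0.54, -0.0265, 0.066]
orientation: [0.001, 0.652, 0.759, 0.0]
ft_force: [0.3, -3.8, 4.6]
gripper_width: 0.0004
clk 7.7333 tcp [ 0.54   -0.0265  0.066 ] shift cm [ 0.06 -0.06  0.  ]
turn deg 0.08906647473635078 tilt [ 0.00173019 -0.00103088 -0.99999797]
F [ 0.34 -3.79  4.56] w 0.0004447411952880547 j [-0.27  0.32  1.81 -0.    1.01 -0.42]
clock: 8.4
tcp_pos: [0.5399, -0.0262, 0.066]
orientation: [0.0, 0.652, 0.758, 0.001]
ft_force: [0.4, -0.1, 5.8]
gripper_width: 0.0001
clk 8.4 tcp [ 0.5399 -0.0262  0.066 ] shift cm [ 0.03 -0.06  0.  ]
turn deg 0.0621732475848985 tilt [ 1.44064572e-03  3.29866211e-04 -9.99998908e-01]
F [ 0.36 -0.14  5.79] w 7.355040163233359e-05 j [-0.27  0.32  1.81  0.    1.01 -0.42]
```

Lid 3 is home: z=0.066 and 5.8 N held. On to lid 4.

```bash
python3 -m jog '0 0.5 0 -0.01 0; 0 1.2 0 -0.01 0; 0 1.9 0 -0.01 0; 0 2.6 -0.05 -0.01 0; 0 3.3 -0.05 -0.01 0; 0 4 -0.05 0 0; 0 4.7 -0.05 0.02 0; 0 5 -0.05 0.02 0'; python3 d.py .5318 .0234 .066 98.6
python3 -m jog '0 0 0 0 0; 0 0 0 0 0; 0 0 0 0 0; 0 0 0 0 0; 0 0 0 0 0; 0 0 0 0 0; 0 0 0 0 0; 0 0 0 0 0'; python3 d.py .5318 .0234 .066 98.6
```

```text
clock: 9.07
tcp_pos: [0.5322, 0.0228, 0.066]
orientation: [0.001, 0.651, 0.759, 0.0]
ft_force: [1.3, -3.9, 6.4]
gripper_width: 0.0004
clk 9.0667 tcp [0.5322 0.0228 0.066 ] shift cm [ 0.06 -0.03  0.  ]
turn deg 0.09078497126218131 tilt [ 0.00224734 -0.00128655 -0.99999665]
F [ 1.35 -3.92  6.45] w 0.0003978985035812669 j [-0.18  0.3   1.83 -0.    1.   -0.33]
clock: 9.73
tcp_pos: [0.5321, 0.0232, 0.066]
orientation: [0.001, 0.652, 0.759, 0.001]
ft_force: [-0.3, -0.6, 8.0]
gripper_width: 0.0
clk 9.7333 tcp [0.5321 0.0232 0.066 ] shift cm [ 0.03 -0.02 -0.  ]
turn deg 0.06840846305723433 tilt [ 1.87036334e-03  1.48296745e-04 -9.99998240e-01]
F [-0.26 -0.63  8.03] w 9.495150104443442e-07 j [-0.18  0.3   1.83  0.    1.01 -0.33]
```

Lid 4 is home at z=0.066 and 8 N. Lid 5 next.

```bash
python3 -m jog '0 0.5 0 -0.01 0; 0 1.2 0 -0.01 0; 0 1.9 0 -0.01 0; 0 2.6 0 -0.01 0; 0 3.3 0 -0.01 0; 0 4 0 0 0; 0 4.7 0 0.02 0; 0 5 0 0.02 0'; python3 d.py .5243 .0729 .066 98.6
python3 -m jog '0 0 0 0 0; 0 0 0 0 0; 0 0 0 0 0; 0 0 0 0 0; 0 0 0 0 0; 0 0 0 0 0; 0 0 0 0 0; 0 0 0 0 0'; python3 d.py .5243 .0729 .066 98.6
```

```text
clock: 10.4
tcp_pos: [0.5249, 0.0721, 0.066]
orientation: [0.001, 0.651, 0.759, 0.0]
ft_force: [0.5, -5.2, 8.3]
gripper_width: -0.0002
clk 10.4 tcp [0.5249 0.0721 0.066 ] shift cm [ 0.09 -0.05 -0.  ]
turn deg 0.09502649250326432 tilt [ 0.00271168 -0.00140647 -0.99999533]
F [ 0.46 -5.18  8.33] w -0.00018215177384932818 j [-0.09  0.29  1.84 -0.    1.   -0.24]
clock: 11.07
tcp_pos: [0.5249, 0.0724, 0.066]
orientation: [0.001, 0.652, 0.759, 0.001]
ft_force: [0.4, -1.4, 7.4]
gripper_width: 0.0
clk 11.0667 tcp [0.5249 0.0724 0.066 ] shift cm [ 0.05 -0.05 -0.  ]
turn deg 0.06923878758565236 tilt [ 2.48849256e-03 -1.06197273e-05 -9.99996904e-01]
F [ 0.45 -1.41  7.39] w 2.9989309585156095e-05 j [-0.09  0.29  1.84  0.    1.   -0.24]
```

Lid 5 is home. I lift straight up and check.

```bash
python3 -m jog '0 0 0 -0.5 0; 0 0 0 -2 0; 0 0 0 -4 0; 0 0 0 -7 0; 0 0 0 -10 0; 0 0 0 -13 0; 0 0 0 -15 0; 0 0 0 -16 0'
python3 -m jog '0 -2 0 0 0; 0 -5 0 0 0; 0 -8 0 0 0; 0 -11 0 0 0; 0 -13 0 0 0; 0 -14 0 0 0; 0 -14 0 0 0; 0 -14 0 0 0'
python3 -m jog '0 0 0 0 0; 0 0 0 0 0; 0 0 0 0 0; 0 0 0 0 0; 0 0 0 0 0; 0 0 0 0 0; 0 0 0 0 0; 0 0 0 0 0'
python3 m.py pics/w5.png
python3 - <<'E'
from h import *
s=sense();print(s['ft_force'],s['tcp_pos'])
im=camera('scene')[:,:,::-1];cv2.imwrite('pics/s5.png',cv2.resize(im[150:270,200:360],None,fx=5,fy=5))
cv2.imwrite('pics/t5.png',camera('top')[:,:,::-1])
E
```

```text
clock: 11.73
tcp_pos: [0.5247, 0.0725, 0.228]
orientation: [0.001, 0.652, 0.759, 0.001]
ft_force: [0.7, 0.4, -0.3]
gripper_width: -0.0001
clock: 12.4
tcp_pos: [0.5442, -0.0659, 0.2239]
orientation: [-0.001, 0.652, 0.758, -0.0]
ft_force: [-0.5, 0.7, 0.1]
gripper_width: -0.0001
clock: 13.07
tcp_pos: [0.5448, -0.0665, 0.2249]
orientation: [0.0, 0.652, 0.758, 0.0]
ft_force: [0.6, 0.1, 0.3]
gripper_width: -0.0
13.0667 [ 0.54482545 -0.06648252  0.22493377] 0.00381957241874491
box width 0.08236468015578802
[-0.096924   0.5419623] 95.53604383500118
far end 7 [0.5410136  0.10609448 0.056     ]
corner 314 264 [[ 0.5927961  -0.14394439  0.056     ]]
centre from far end 0.5443170172325116 -0.024294493208925114
[ 1.58123746 -0.0016443  -0.99407276] [ 0.54482295 -0.0665376   0.22490917]
```

View pics/s5.png

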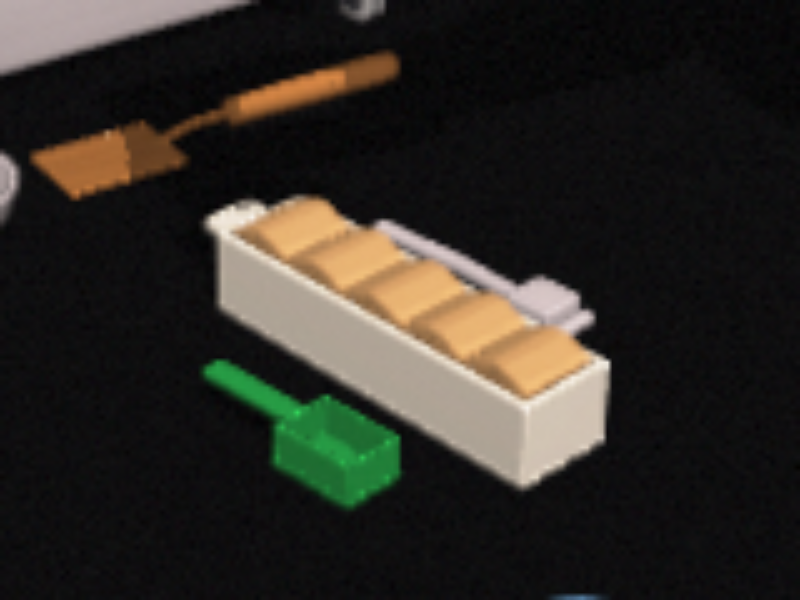

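View pics/w5.png

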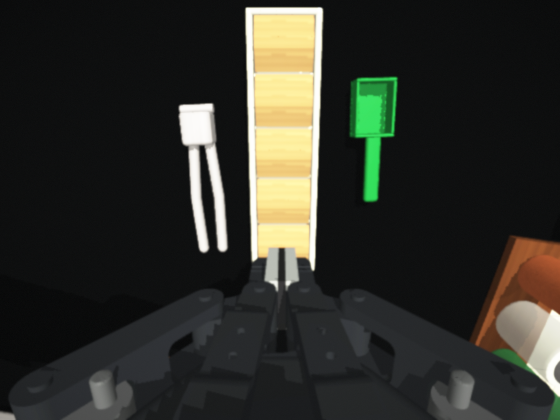

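In the scene crop all five lids sit evenly lower. The box corners at (525,490) and (607,362), the scoop and the press are where they were before. The 82 mm width in that last measurement came from the scoop falling inside the mask. I compare the wrist and scene views once more without it, then hand in.

```bash
sed 's/v\[:,358:\]=0/v[:,335:]=0/' m.py > m2.py; python3 m2.py pics/w6.png
python3 - <<'E'
from h import *
a=cv2.imread('pics/s4.png',0);b=cv2.imread('pics/s5.png',0)
# lower box front + scoop + press, unaffected by the arm and lids
for n,(y0,y1,x0,x1) in dict(boxfront=(400,500,215,620),scoop=(355,515,200,405),press=(255,330,500,600)).items():
    print(n,cv2.phaseCorrelate(np.float32(a[y0:y1,x0:x1]),np.float32(b[y0:y1,x0:x1]))[0],'/5 px')
from bench import finish_job
print(finish_job(),sense()['clock'])
E
```

```text
13.2167 [ 0.54481122 -0.06660397  0.22489351] 0.0012304686444676014
box width 0.07060177980177607
[-0.15321853  0.53568216] 98.71103009135012
far end 7 [0.54100404 0.10594982 0.056     ]
corner 314 264 [[ 0.59275533 -0.14405949  0.056     ]]
centre from far end 0.539288779383401 -0.0235390611469542
boxfront (0.5071636250912661, -0.026695022665421675) /5 px
scoop (0.013363324597918336, 0.023896864687003472) /5 px
press (-0.010299182560466136, 0.5433233101486508) /5 px
the job is handed in; nothing more can be done
the job is handed in; nothing more can be done
```

All five lids were pressed home in order from the lug end, in one stroke with the shut fingertips. The hand was then lifted clear and the job handed in at about 13 s on the robot's clock.

- **Lids:** At each lid the fingertips stopped at z = 66.0 mm, the closed-crown height. The upward force there was 5.5–10 N, well above the 1.5 N needed to move a lid. The last scene picture shows all five sitting evenly lower.
- **Box:** It shows no clear movement. The before and after scene pictures shifted by about 0.1 px. The wrist view put the centre line at the same place and the heading at 98.7° against 98.6° before.
- **Disagreement:** The wrist reading of the centre along the row differed by 2.5 mm from the first. The far end was measured at a different column on its slanted edge and the calibration is good to about 2 mm. I took it as measurement error because the scene picture showed no shift.
- **Earlier bad readings:** One wrist measurement was about 14 mm off because the arm was still settling, and one width was wrong because the scoop fell inside the mask. Both were redone.
- **Other things:** The scoop and garlic press shifted by about 0.1 px or less, so they did not move. I did not check the other items numerically.

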